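Set out a perm kit: hang the clip cup, load clips, count three rods

TASK

Set out the kit for the next perm: first hang the empty blue cup by its hook over the green edge of the white tray, so that it hangs on the outside, and let go. Then lift every orange clip out of the basket and put it in the hanging cup, and lay exactly three black rods flat on the floor of the tray, leaving the fourth rod in the basket. Do not disturb the spray bottle, the jar or the bowl.

Things in the scene. Friction and masses are not known exactly. Their poses are not given: they have to be found in the camera images.
- basket: white open roller basket, fixed, 220 x 240 x 65 mm outside (its x, y, z), walls 5 mm, floor 4 mm thick. Origin: centre of its underside, on the table; z up. It may stand on the left or on the right, turned by up to about 12 degrees
- tray: white open tray, fixed, 160 x 200 x 70 mm outside (its x, y, z), walls 6 mm, floor 5 mm thick; its wall at -x (the side towards the robot) is green. Origin: centre of its underside, on the table; z up
- green_edge (a point): middle of the top of the tray's green wall (200 mm long, 6 mm thick, 70 mm high); axes as the tray's: x from the green wall into the tray, y along the wall, z up
- cup: loose blue hooked cup, 90 g, open on top, 60 x 64 x 50 mm (its x, y, z), walls 3 mm; starts upright on the table. Origin: centre of its underside; z up. Its hook is on its +x side. The plain sides at +y and -y (64 mm apart) can be gripped from above. Hung on the green wall its underside is about 12 mm above the table and it leans up to 6 degrees
- hook (a point): where the cup's hook sits on a rim: top of its slot, 35.5 mm in x and 58 mm in z from the cup's origin; axes as the cup's. The hook, 30 mm wide along y, rises to 61 mm above the underside and turns down again outside a slot 11 mm wide (x 30 to 41 mm), open below; its outer lip ends 39 mm above the underside, flared out to x = 48 mm
- rod1: black perm rod, 35 g, a barrel 20 mm thick between two square end plates of 26 x 26 x 4 mm, 52 mm long in all along its x; lies on its end plates and does not roll. Origin: its centre, 13 mm above what it lies on. Starts in the basket
- rod2: black perm rod, 35 g, a barrel 20 mm thick between two square end plates of 26 x 26 x 4 mm, 52 mm long in all along its x; lies on its end plates and does not roll. Origin: its centre, 13 mm above what it lies on. Starts in the basket
- rod3: black perm rod, 35 g, a barrel 20 mm thick between two square end plates of 26 x 26 x 4 mm, 52 mm long in all along its x; lies on its end plates and does not roll. Origin: its centre, 13 mm above what it lies on. Starts in the basket
- rod4: black perm rod, 35 g, a barrel 20 mm thick between two square end plates of 26 x 26 x 4 mm, 52 mm long in all along its x; lies on its end plates and does not roll. Origin: its centre, 13 mm above what it lies on. Starts in the basket
- clip1: orange hair clip, 15 g, a rigid bar 42 x 12 x 14 mm (its x, y, z). Origin: its centre, 7 mm above what it lies on. Starts in the basket; may be absent (two to four of the four clips are there)
- clip2: orange hair clip, 15 g, a rigid bar 42 x 12 x 14 mm (its x, y, z). Origin: its centre, 7 mm above what it lies on. Starts in the basket; may be absent (two to four of the four clips are there)
- clip3: orange hair clip, 15 g, a rigid bar 42 x 12 x 14 mm (its x, y, z). Origin: its centre, 7 mm above what it lies on. Starts in the basket; may be absent (two to four of the four clips are there)
- clip4: orange hair clip, 15 g, a rigid bar 42 x 12 x 14 mm (its x, y, z). Origin: its centre, 7 mm above what it lies on. Starts in the basket; may be absent (two to four of the four clips are there)
- spray: clear spray bottle with black cap, 54 mm thick, 150 mm tall, loose, a bystander. Origin: centre of its underside
- jar: amber jar with white lid, 72 mm thick, 60 mm tall, loose, a bystander. Origin: centre of its underside
- bowl: grey mixing bowl, 100 mm across, 45 mm tall, loose, a bystander. Origin: centre of its underside

How it is judged (in metres and radians):
On the way:
1. the empty cup hangs by its hook on the tray's green edge, let go and at rest (x of hook in the frame of green_edge between -0.008 and 0.008 m and y of hook in the frame of green_edge between -0.085 and 0.085 m and z of hook in the frame of green_edge between -0.006 and 0.007 m and x of cup in the frame of tray below -0.085 m and angle between cup's own z axis and vertical below 0.3 rad and height (world z) of cup above 0.004 m and contact force between cup and tray above 0.2 N and contact force between cup and the fingers below 0.05 N and linear speed of cup below 0.03 m/s and not (x of clip1 in the frame of cup between -0.028 and 0.028 m and y of clip1 in the frame of cup between -0.03 and 0.03 m and z of clip1 in the frame of cup between 0 and 0.052 m) and not (x of clip2 in the frame of cup between -0.028 and 0.028 m and y of clip2 in the frame of cup between -0.03 and 0.03 m and z of clip2 in the frame of cup between 0 and 0.052 m) and not (x of clip3 in the frame of cup between -0.028 and 0.028 m and y of clip3 in the frame of cup between -0.03 and 0.03 m and z of clip3 in the frame of cup between 0 and 0.052 m) and not (x of clip4 in the frame of cup between -0.028 and 0.028 m and y of clip4 in the frame of cup between -0.03 and 0.03 m and z of clip4 in the frame of cup between 0 and 0.052 m)), for 0.3 s.
At the end, for the whole second after the job is handed in: The cup hangs outside the green edge (hook within 8 mm across and 7 mm in height, 85 mm of the middle along it, lean under 0.3 rad, clear of the table); each clip's centre is in the cup; exactly 3 rods lie flat (within 0.24 rad) on the tray floor, the 4th is in the basket; all at rest (x of hook in the frame of green_edge between -0.008 and 0.008 m and y of hook in the frame of green_edge between -0.085 and 0.085 m and z of hook in the frame of green_edge between -0.006 and 0.007 m and x of cup in the frame of tray below -0.085 m and angle between cup's own z axis and vertical below 0.3 rad and height (world z) of cup above 0.004 m and contact force between cup and tray above 0.2 N and contact force between cup and the fingers below 0.05 N and linear speed of each of cup, rod1, rod2, rod3, rod4, clip1, clip2, clip3, clip4 below 0.03 m/s and x of clip1 in the frame of cup between -0.028 and 0.028 m and y of clip1 in the frame of cup between -0.03 and 0.03 m and z of clip1 in the frame of cup between 0 and 0.052 m and x of clip2 in the frame of cup between -0.028 and 0.028 m and y of clip2 in the frame of cup between -0.03 and 0.03 m and z of clip2 in the frame of cup between 0 and 0.052 m and x of clip3 in the frame of cup between -0.028 and 0.028 m and y of clip3 in the frame of cup between -0.03 and 0.03 m and z of clip3 in the frame of cup between 0 and 0.052 m and x of clip4 in the frame of cup between -0.028 and 0.028 m and y of clip4 in the frame of cup between -0.03 and 0.03 m and z of clip4 in the frame of cup between 0 and 0.052 m and (((x of rod2 in the frame of tray between -0.074 and 0.074 m and y of rod2 in the frame of tray between -0.094 and 0.094 m and z of rod2 in the frame of tray between 0.005 and 0.027 m and angle between rod2's own x axis and vertical between 1.3 and 1.84 rad) and (x of rod3 in the frame of tray between -0.074 and 0.074 m and y of rod3 in the frame of tray between -0.094 and 0.094 m and z of rod3 in the frame of tray between 0.005 and 0.027 m and angle between rod3's own x axis and vertical between 1.3 and 1.84 rad) and (x of rod4 in the frame of tray between -0.074 and 0.074 m and y of rod4 in the frame of tray between -0.094 and 0.094 m and z of rod4 in the frame of tray between 0.005 and 0.027 m and angle between rod4's own x axis and vertical between 1.3 and 1.84 rad) and (x of rod1 in the frame of basket between -0.105 and 0.105 m and y of rod1 in the frame of basket between -0.115 and 0.115 m and z of rod1 in the frame of basket between 0 and 0.06 m)) or ((x of rod1 in the frame of tray between -0.074 and 0.074 m and y of rod1 in the frame of tray between -0.094 and 0.094 m and z of rod1 in the frame of tray between 0.005 and 0.027 m and angle between rod1's own x axis and vertical between 1.3 and 1.84 rad) and (x of rod3 in the frame of tray between -0.074 and 0.074 m and y of rod3 in the frame of tray between -0.094 and 0.094 m and z of rod3 in the frame of tray between 0.005 and 0.027 m and angle between rod3's own x axis and vertical between 1.3 and 1.84 rad) and (x of rod4 in the frame of tray between -0.074 and 0.074 m and y of rod4 in the frame of tray between -0.094 and 0.094 m and z of rod4 in the frame of tray between 0.005 and 0.027 m and angle between rod4's own x axis and vertical between 1.3 and 1.84 rad) and (x of rod2 in the frame of basket between -0.105 and 0.105 m and y of rod2 in the frame of basket between -0.115 and 0.115 m and z of rod2 in the frame of basket between 0 and 0.06 m)) or ((x of rod1 in the frame of tray between -0.074 and 0.074 m and y of rod1 in the frame of tray between -0.094 and 0.094 m and z of rod1 in the frame of tray between 0.005 and 0.027 m and angle between rod1's own x axis and vertical between 1.3 and 1.84 rad) and (x of rod2 in the frame of tray between -0.074 and 0.074 m and y of rod2 in the frame of tray between -0.094 and 0.094 m and z of rod2 in the frame of tray between 0.005 and 0.027 m and angle between rod2's own x axis and vertical between 1.3 and 1.84 rad) and (x of rod4 in the frame of tray between -0.074 and 0.074 m and y of rod4 in the frame of tray between -0.094 and 0.094 m and z of rod4 in the frame of tray between 0.005 and 0.027 m and angle between rod4's own x axis and vertical between 1.3 and 1.84 rad) and (x of rod3 in the frame of basket between -0.105 and 0.105 m and y of rod3 in the frame of basket between -0.115 and 0.115 m and z of rod3 in the frame of basket between 0 and 0.06 m)) or ((x of rod1 in the frame of tray between -0.074 and 0.074 m and y of rod1 in the frame of tray between -0.094 and 0.094 m and z of rod1 in the frame of tray between 0.005 and 0.027 m and angle between rod1's own x axis and vertical between 1.3 and 1.84 rad) and (x of rod2 in the frame of tray between -0.074 and 0.074 m and y of rod2 in the frame of tray between -0.094 and 0.094 m and z of rod2 in the frame of tray between 0.005 and 0.027 m and angle between rod2's own x axis and vertical between 1.3 and 1.84 rad) and (x of rod3 in the frame of tray between -0.074 and 0.074 m and y of rod3 in the frame of tray between -0.094 and 0.094 m and z of rod3 in the frame of tray between 0.005 and 0.027 m and angle between rod3's own x axis and vertical between 1.3 and 1.84 rad) and (x of rod4 in the frame of basket between -0.105 and 0.105 m and y of rod4 in the frame of basket between -0.115 and 0.115 m and z of rod4 in the frame of basket between 0 and 0.06 m)))); the robot touches nothing.
It fails at once if the spray is shoved more than 30 mm or knocked over (distance of spray from where it was at the start of the episode above 0.03 m or angle between spray's own z axis and vertical above 0.6 rad).
It fails at once if the jar is shoved more than 30 mm or knocked over (distance of jar from where it was at the start of the episode above 0.03 m or angle between jar's own z axis and vertical above 0.6 rad).
It fails at once if the bowl is shoved more than 30 mm or knocked over (distance of bowl from where it was at the start of the episode above 0.03 m or angle between bowl's own z axis and vertical above 0.6 rad).
Of clip1, clip2, clip3, clip4 only 2 to 4 are there at a start; the rules pass over those that are not, and their reading is None.
At some moment in a run one of rod1, rod2, rod3, rod4 may be knocked a few centimetres aside while the robot is not near it.
Once in a run the grip may slacken for a moment while it holds something.
It also fails if it takes over 210 s, if anything falls off the work surface, if the arm or the gripper's body presses on something with over 40 N, if the wrist force passes 120 N, or if a joint passes its speed limit or range.

ROBOT

A 6-joint arm with a two-finger parallel gripper is mounted at the origin on the work surface. World frame = base frame: x ahead of the robot, y to its left, z up, the work surface at z = 0. Lengths are in m, angles in degrees, forces in N, time in s.
With the tool pointing down it reaches from about 0.35 to 0.875 m from the base axis. Payload 4.2 kg.
Tool frame: the origin (TCP) lies midway between the tips of the shut fingers; the grasp point (between the pads) lies 19 mm behind it; y points along the fingers, z is the direction in which the jaws open and shut, and the axes are right-handed (so a half turn about y gives the same grasp; the last joint's range is limited). The gripper opens to 87 mm and grips with 3 to 60 N. Pads are 19 mm wide; open, the fingers measure 117 mm over their backs; the gripper's body (75 mm by 190 mm) begins 51 mm behind the grasp point.
Start: joints at [90.275, 22.042, 0.453, 0, -68.411, -14.817], TCP at [0.157, 0.605, 0.223] pointing down, gripper open.
Joint ranges: [-179.83, 179.83], [-69.29, 118.12], [-61.27, 80.66], [-181.25, 117.63], [-171.15, -9.14], [-177.46, 177.46]. Speed limits (degrees/s): [159.86, 159.86, 180, 180, 180, 180].

INTERFACE

Orientations are given as [roll, pitch, yaw] about the fixed x, y, z axes, in that order (R = Rz(yaw) Ry(pitch) Rx(roll)).
In Python, from workcell import env gives the robot as it stands. The module is installed in compiled form; this text tells all that it offers. Calls block until the motion is done:
- env.goto(position, orientation): joint-space move of the TCP to a pose.
- env.move_straight(position, rotation=None, rate=0.15, force_limit=None): straight line of the TCP; rotation=None keeps the orientation; rate is the mean speed in m/s. With force_limit (N) it stops when the force on the tool has changed by that much, and returns True; else False.
- env.set_joints(angles): joint-space move.
- env.gripper_to(opening, grasp_force=None): opening from 0.0 (shut) to 1.0 (fully open); grasp_force is the grip in N (None keeps the last); returns when the fingers have stopped.
- env.dwell(seconds).
- env.inverse_kinematics(position, orientation): joint angles nearest the present ones, or None.
- env.read_state(): the state.
- env.grab_frame(name): name is "scene" or "top" or "wrist"; returns a dict with "image" (400x640x3 uint8, blue, green, red), "fx", "fy", "cx", "cy" (pixels), "D" ([k1, k2, p1, p2, k3] as OpenCV has them; the pictures are not rectified), "position" and "orientation" of the camera in the world. Camera axes: x right, y up, looking along -z (the intrinsics and any distortion apply to the point x, -y, -z); pixel columns grow to the right and rows downward; lengths in m; the calibration is good to about 2 mm. A picture is of the moment at which its call begins. There is no depth.
A pose or a line that the arm cannot do raises env.Unreachable and nothing moves.
- env.close_job(): hands the job in, once; it reports no verdict.
Trained networks look in a picture, given as the dict that the camera call returned (one of the last four; its "shot" number tells which), for a name from the list of things; names that differ only in an ending like _2 or _b are one class to them, and where a whole thing is asked for, a point or a joint stands for the part that bears it (a point fixed in the world has none). Each returns a list of dicts, best first, with "score" (0 to 1); they miss things now and then, are a little off and sometimes report something else, mostly with a low value. They report only what shows in the picture. A call takes as long as a camera call.
- env.search_frame(picture, thing): "xyz" ([x, y, z] in m, in world coordinates, good to about 4 mm: the middle of the surface that is visible of it).
- env.trace(picture, thing): "mask" (400x640 bool, what is visible of it).
The state is a dict: "clock": time; "joint_positions": joint angles; "qvel": joint speeds; "joint_torque": joint torques, N m; "position": TCP position; "tool_rot": TCP orientation; "force": force on the tool from outside, world axes, zero at the start; "wrist_torque": the same for the moment, N m; "opening": opening from 0.0 (shut) to 1.0 (fully open).
Only numpy, scipy, OpenCV 4.12 (cv2) and the standard library are available. Lean on these libraries where they do the work, as an engineer would, in place of code of your own. Each camera call takes 0.05 s, during which the arm holds its last target. There are 200 camera calls.

## Working session

There is one attempt and no reset: what is moved stays moved. The work goes in short steps, each a Python script; the robot and the scene stay as the last script left them, time stands still between calls to the robot, and variables do not carry over. Pictures are saved under pics/ and viewed, about 12 in all and at most 16, crops included, and the job is handed in when it is done.

```bash
mkdir -p pics; ls; python3 - <<'E'
from workcell import env
import cv2,numpy as np
print(env.read_state())
for n in ["top","scene"]:
    f=env.grab_frame(n); cv2.imwrite(f"pics/{n}0.png",f["image"])
    print(n,{k:f[k] for k in f if k!="image"})
    for t in ["basket","tray","green_edge","cup","hook","rod1","clip1","spray","jar","bowl"]:
        try: print(t,[(np.round(r["xyz"],3).tolist(),round(r["score"],2)) for r in env.search_frame(f,t)])
        except Exception as e: print(t,e)
print(env.read_state()["clock"])
E
```

```text
pics
{'clock': 0.0, 'joint_positions': array([ 9.02735507e+01,  2.20917538e+01,  3.80962514e-01, -2.94230186e-02,
       -6.84118369e+01, -1.48147316e+01]), 'qvel': array([-0.08178597, -0.04974208, -0.03695628,  0.12821943, -0.12788371,
       -0.05187198]), 'joint_torque': array([-8.56093102e-04, -3.90659451e+01,  1.87404907e+01,  4.21999678e+00,
        1.09770408e-02, -1.94556237e-04]), 'position': array([0.15676981, 0.6044016 , 0.22145611]), 'tool_rot': array([-8.98744561e+01,  4.92883774e-03,  1.65447970e+02]), 'force': array([ 0.08608831, -0.01709201,  1.02362311]), 'wrist_torque': array([ 0.03419758, -0.03981872, -0.00756979]), 'opening': 1.0029715561166193}
top {'fx': 448.3084196372218, 'fy': 448.3084196372218, 'cx': 322.2673254709763, 'cy': 195.89009379234741, 'D': array([0.01318447, 0.        , 0.        , 0.        , 0.        ]), 'position': array([0.34022816, 0.00562099, 1.24948059]), 'orientation': array([ 12.92350252,  -0.36447157, -90.70941586]), 'shot': 1}
basket [([0.498, 0.284, 0.002], 0.81), ([0.748, 0.326, 0.018], 0.29)]
tray []
green_edge [([0.482, -0.284, 0.005
[... 636 characters left out ...]
ntation': array([ 32.67007876,  -0.82697727, 152.0489701 ]), 'shot': 2}
basket [([0.488, 0.288, 0.006], 0.93)]
tray [([0.472, -0.284, 0.025], 0.62)]
green_edge [([0.476, -0.282, 0.024], 0.88)]
cup [([0.55, -0.006, 0.028], 0.76), ([0.439, 0.353, 0.024], 0.47)]
hook [([0.556, -0.011, 0.028], 0.66), ([0.789, 0.128, 0.094], 0.6), ([0.578, 0.344, 0.014], 0.44)]
rod1 [([0.44, 0.354, 0.026], 0.83), ([0.496, 0.199, 0.019], 0.64), ([0.567, 0.274, 0.026], 0.51), ([0.433, 0.208, 0.028], 0.5)]
clip1 [([0.563, 0.194, 0.011], 0.61), ([0.508, 0.345, 0.012], 0.54), ([0.434, 0.281, 0.018], 0.42)]
spray [([0.792, 0.13, 0.096], 0.72)]
jar [([0.72, -0.336, 0.054], 0.64)]
bowl [([0.736, 0.317, 0.021], 0.67)]
1.1
```

View pics/top0.png

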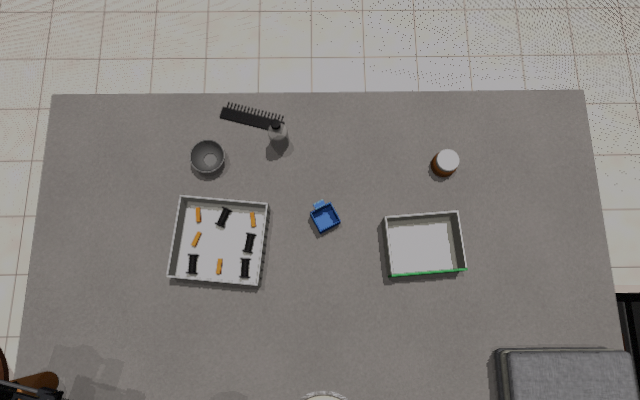

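View pics/scene0.png

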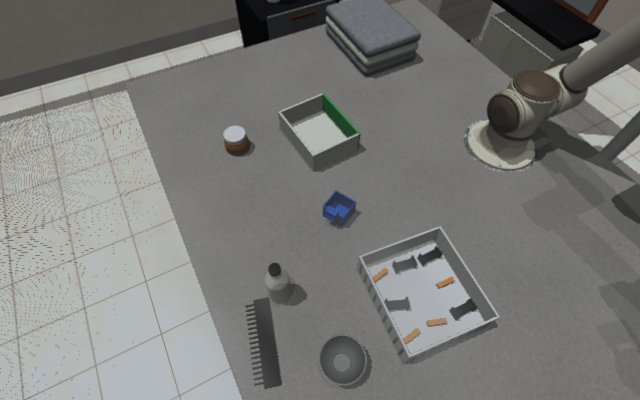

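Top view: basket on the left with 4 clips, (198,215) (196,239) (220,267) (253,219), and 4 rods, (224,217) (249,243) (245,268) (193,265). The cup is at (325,218) with its hook towards (319,205). The tray is at (424,245) with its green wall at row ~274. The scene view agrees. Next I'll take wrist close-ups.

```bash
cat > h.py <<'E'
from workcell import env
import cv2,numpy as np
from scipy.spatial.transform import Rotation as Ro
def shot(n,name=None):
    f=env.grab_frame(n)
    if name: cv2.imwrite(f"pics/{name}.png",f["image"])
    return f
def K(f): return np.array([[f["fx"],0,f["cx"]],[0,f["fy"],f["cy"]],[0,0,1]])
def RT(f): return Ro.from_euler("xyz",f["orientation"],degrees=True).as_matrix(),np.array(f["position"])
def p2w(f,px,z):
    """pixels (n,2) -> world points on plane height z"""
    u=cv2.undistortPoints(np.float64(px).reshape(-1,1,2),K(f),f["D"]).reshape(-1,2)
    R,t=RT(f); d=np.c_[u[:,0],-u[:,1],-np.ones(len(u))]@R.T
    return t+d*((z-t[2])/d[:,2])[:,None]
def w2p(f,P):
    R,t=RT(f); c=(np.atleast_2d(P)-t)@R; c=c*[1,-1,-1]
    return cv2.projectPoints(c,np.zeros(3),np.zeros(3),K(f),f["D"])[0].reshape(-1,2)
def hsv(f): return cv2.cvtColor(f["image"],cv2.COLOR_BGR2HSV)
def rects(f,mask,z,amin=60):
    """blobs -> list of (centre xy, (long,short), yaw deg of long axis) on plane z"""
    out=[]
    for c in cv2.findContours(mask.astype(np.uint8),cv2.RETR_EXTERNAL,cv2.CHAIN_APPROX_NONE)[0]:
        if cv2.contourArea(c)<amin: continue
        w=p2w(f,c.reshape(-1,2),z)[:,:2]
        (x,y),(a,b),_=r=cv2.minAreaRect(np.float32(w*1000))
        q=cv2.boxPoints(r)/1000; e=[q[1]-q[0],q[2]-q[1]]; e=max(e,key=np.linalg.norm)
        out.append((np.array([x,y])/1000,sorted([a,b])[::-1],(np.degrees(np.arctan2(e[1],e[0]))+90)%180-90))
    return out
def over(x,y,z,yaw): env.goto([x,y,z],[-90,0,yaw])
def st():
    s=env.read_state(); return np.round(s["position"],4),round(s["opening"],3),np.round(s["force"],1),round(s["clock"],1)
E
python3 - <<'E'
from h import *
ims=[]
for n,(x,y,yaw) in dict(basket=(.45,.28,75),cup=(.5,0,75),tray=(.45,-.28,75)).items():
    over(x,y,.32,yaw); env.dwell(.3)
    f=shot("wrist",n+"1"); s=env.read_state()
    print(n,s["position"],s["joint_positions"].round(),f["position"],f["orientation"],f["fx"],f["cx"],f["cy"],f["D"])
    ims.append(cv2.resize(f["image"],(400,250)))
cv2.imwrite("pics/m1.png",np.vstack([np.hstack(ims[:2]),np.hstack([ims[2],ims[2]*0])]))
E
```

```text
basket [0.44983404 0.28037489 0.31984233] [ 49.  10.  -3.  -0. -78. -64.] [0.4333721  0.21733186 0.48146767] [-1.40496031e+01 -2.59213395e-02  1.65104457e+02] 342.7974635846185 318.6111399102431 197.24732302058484 [-0.03949543  0.          0.          0.          0.        ]
cup [0.50008857 0.00068021 0.3199382 ] [ 19.   6.  -7.   0. -77. -34.] [ 0.48367512 -0.06239602  0.48159211] [-1.40681305e+01 -2.17743439e-02  1.65131535e+02] 342.7974635846185 318.6111399102431 197.24732302058484 [-0.03949543  0.          0.          0.          0.        ]
tray [ 0.45033195 -0.2793692   0.32007586] [-14.  10.  -3.   0. -78.  -1.] [ 0.43397229 -0.34244417  0.48173795] [-1.40729114e+01 -5.91745677e-03  1.65137241e+02] 342.7974635846185 318.6111399102431 197.24732302058484 [-0.03949543  0.          0.          0.          0.        ]
```

View pics/m1.png

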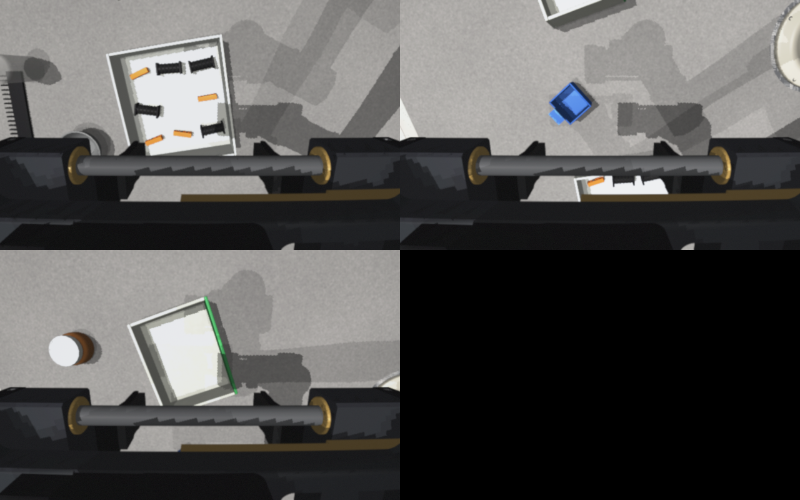

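```bash
cat >> h.py <<'E'
def hull(f,pts,m):
    cv2.fillConvexPoly(m,cv2.convexHull(np.round(w2p(f,pts)*16).astype(np.int32)),1,cv2.LINE_8,4)
def box(x,y,z): return np.array([[a,b,c] for a in x for b in y for c in z])
CUP=[box((-.03,.03),(-.032,.032),(0,.05)),box((.03,.044),(-.015,.015),(.039,.061)),box((.041,.048),(-.015,.015),(.039,.041))]
GREEN=[box((-.080,-.074),(-.1,.1),(0,.07))]
def blue(f): h=hsv(f); return (abs(h[...,0].astype(int)-112)<14)&(h[...,1]>100)&(h[...,2]>30)
def green(f): h=hsv(f); return (abs(h[...,0].astype(int)-65)<18)&(h[...,1]>90)&(h[...,2]>30)
def orange(f): h=hsv(f); return (abs(h[...,0].astype(int)-14)<8)&(h[...,1]>130)&(h[...,2]>90)
def fit(fs,ms,model,p0,z=0.,T=None):
    """planar pose (x,y,yaw rad) maximising silhouette IoU over frames"""
    from scipy.optimize import minimize
    def cost(p):
        c=np.cos(p[2]/5); s=np.sin(p[2]/5); R=np.array([[c,-s,0],[s,c,0],[0,0,1]]); i=u=0
        for f,m in zip(fs,ms):
            r=np.zeros(m.shape,np.uint8)
            for b in model: hull(f,b@R.T+[p[0],p[1],z],r)
            i+=(m&(r>0)).sum()/max(1,m.sum()); u+=(m|(r>0)).sum()/max(1,m.sum())
        return -i/u
    p=np.array([p0[0],p0[1],p0[2]*5])
    for d in (.02,.006,.002):
        sx=np.vstack([p,p+[d,0,0],p+[0,d,0],p+[0,0,d*30]])
        r=minimize(cost,p,method="Nelder-Mead",options=dict(initial_simplex=sx,xatol=1e-5,fatol=1e-5)); p=r.x
    return np.array([p[0],p[1],np.degrees(p[2]/5)]),-r.fun
E
python3 - <<'E'
from h import *
over(.5,0,.32,75); env.dwell(.2); fc=shot("wrist")
over(.45,.28,.32,75); env.dwell(.2); fb=shot("wrist")
over(.45,-.28,.32,75); env.dwell(.2); ft=shot("wrist")
over(.4,-.3,.45,75); top=shot("top") if 0 else None
import pickle; pickle.dump((fc,fb,ft),open("fr.pkl","wb"))
for nm,f,m,model,p0 in [("cup",fc,blue(fc),CUP,(.55,-.01,.3)),("green",ft,green(ft),GREEN,(.48,-.28,.05))]:
    for s in (1,-1):
        print(nm,*fit([f],[m],model,(p0[0],p0[1],s*p0[2])),m.sum())
img=cv2.cvtColor(fb["image"],cv2.COLOR_BGR2GRAY)
print("clips");[print(r) for r in rects(fb,orange(fb),.018)]
m=np.zeros(img.shape,bool); m[30:215,170:385]=True
h=hsv(fb)
print("rods");[print(r) for r in rects(fb,(img<60)&m,.025,100)]
for t in["rod1","clip1"]: print(t,[(np.round(r["xyz"],3).tolist(),round(r["score"],2)) for r in env.search_frame(ft if 0 else fb,t)])
# basket rim corners: white blob outline
w=(h[...,1]<35)&(img>150); print("white",rects(fb,w,.065,2000),rects(ft,(hsv(ft)[...,1]<35)&(cv2.cvtColor(ft["image"],cv2.COLOR_BGR2GRAY)>150),.07,2000))
E
```

```text
cup [ 5.59595949e-01 -1.15262498e-02  2.59953275e+01] 0.9501851228542579 2823
cup [ 5.58073284e-01 -1.20482356e-02  2.61278412e+01] 0.9457286432160804 2823
green [ 0.48213572 -0.27633909  4.41196015] 0.7114243323442137 959
green [ 0.48229047 -0.27624165  4.54083874] 0.717391304347826 959
clips
(array([0.2024818 , 0.50037234]), [92.8447265625, 29.821151733398438], np.float32(-77.19936))
(array([0.57264801, 0.34113129]), [40.92203903198242, 10.851375579833984], np.float32(7.26548))
(array([0.50566226, 0.34241742]), [39.28813934326172, 11.920465469360352], np.float32(-23.533897))
(array([0.43091   , 0.27780463]), [39.59635925292969, 10.311336517333984], np.float32(-4.9685287))
(array([0.55785419, 0.19130959]), [40.71599197387695, 9.752702713012695], np.float32(8.3450775))
rods
(array([0.43724026, 0.34641562]), [49.23875427246094, 26.43951416015625], np.float32(-4.3300095))
(array([0.56379327, 0.27005948]), [53.37318420410156, 25.597484588623047], np.float32(-21.780579))
(array([0.49264761, 0.19795749]), [50.379032135009766, 21.783876419067383], np.float32(-10.761375))
(array([0.42501874
[... 369 characters left out ...]

white [(array([0.50553455, 0.45695093]), [308.7992858886719, 59.81284713745117], np.float32(-14.914658)), (array([0.48644827, 0.267448  ]), [200.4882049560547, 176.3069305419922], np.float32(84.05249)), (array([0.15857422, 0.28591339]), [236.99913024902344, 138.6490020751953], np.float32(45.430115)), (array([0.5173457 , 0.21755702]), [609.4342651367188, 298.59344482421875], np.float32(-15.689346))] [(array([ 0.50797015, -0.10454905]), [296.3868103027344, 59.07373809814453], np.float32(-15.340408)), (array([ 0.4702738 , -0.28369238]), [161.4279327392578, 117.87550354003906], np.float32(-85.84472)), (array([ 0.44960971, -0.3245032 ]), [814.2149658203125, 298.0703125], np.float32(-14.870827))]
```

```bash
python3 - <<'E'
from h import *
over(.41,-.17,.22,75); env.dwell(.3); f=shot("wrist","tray2"); h=hsv(f)
import pickle; pickle.dump(f,open("ft.pkl","wb"))
g=green(f); print(np.percentile(h[...,2][g],[5,25,50,75,95]))
print(rects(f,g,.07)); print([rects(f,g&(h[...,2]>v),.07) for v in (100,130,160)])
print(fit([f],[g],GREEN,(.48,-.28,.07)), fit([f],[g],[box((-.08,-.074),(-.1,.1),(.07,.07))],(.48,-.28,.07)))
over(.55,.06,.22,75); env.dwell(.3); f2=shot("wrist"); print(fit([f2],[blue(f2)],CUP,(.559,-.012,.45)))
ys,xs=np.nonzero(g); a=f["image"][max(0,ys.min()-20):ys.max()+20,max(0,xs.min()-60):xs.max()+60]
b=blue(f2); ys,xs=np.nonzero(b); c=f2["image"][ys.min()-20:ys.max()+20,xs.min()-20:xs.max()+20]
a=cv2.resize(a,None,fx=2,fy=2); c=cv2.resize(c,None,fx=2,fy=2); print(a.shape,c.shape)
o=np.zeros((max(a.shape[0],c.shape[0]),a.shape[1]+c.shape[1],3),np.uint8); o[:a.shape[0],:a.shape[1]]=a; o[:c.shape[0],a.shape[1]:]=c
s=min(1,800/o.shape[1],600/o.shape[0]); cv2.imwrite("pics/m2.png",cv2.resize(o,None,fx=s,fy=s)); print(st())
E
```

```text
[ 96.   154.75 184.5  205.   214.  ]
[(array([ 0.40327731, -0.25696194]), [150.9435272216797, 6.2352800369262695], np.float32(-86.023964))]
[[(array([ 0.40356113, -0.25694635]), [150.94784545898438, 6.0565314292907715], np.float32(-85.85949))], [(array([ 0.4037652 , -0.25707782]), [150.6446990966797, 5.27797794342041], np.float32(-86.023964))], [(array([ 0.40397504, -0.25779724]), [149.18728637695312, 4.681679725646973], np.float32(-85.915344))]]
(array([ 0.48166977, -0.27808021,  4.10943643]), np.float64(0.7676056338028168)) (array([ 0.48198154, -0.27639238,  4.23137531]), np.float64(0.8699712643678161))
(array([ 5.58716270e-01, -1.14551891e-02,  2.68606784e+01]), np.float64(0.9691854759568205))
(378, 366, 3) (264, 260, 3)
(array([0.5499, 0.0592, 0.2203]), 1.0, array([-0.1, -0.6,  0.4]), 14.5)
```

View pics/m2.png

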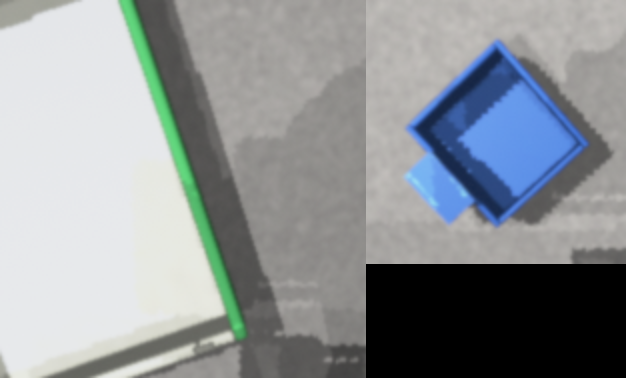

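Wall line and cup pose agree across two fits each, so I'll hang the cup now.

```bash
cat >> h.py <<'E'
TY=4.1; TRAY=np.array([.4819,-.2762]); EDGE=np.array([.405,-.2815])
ux=np.array([np.cos(np.radians(TY)),np.sin(np.radians(TY))]); uy=np.array([-ux[1],ux[0]])
CUPXY=EDGE-.0355*ux
E
python3 - <<'E'
from h import *
over(.5587,-.0115,.12,26.9); env.gripper_to(1.0)
env.move_straight([.5587,-.0115,.018],rate=.08); print(st())
env.gripper_to(.3,15); print("grip",st())
env.move_straight([.5587,-.0115,.12],rate=.08); print(st())
over(*CUPXY,.12,TY); env.dwell(.4); print(st(),env.read_state()["tool_rot"])
f=shot("scene","hang_pre"); w=shot("wrist","hang_prew")
cv2.imwrite("pics/m3.png",np.hstack([cv2.resize(f["image"][60:200,240:400],(400,350)),cv2.resize(w["image"],(400,350))]))
E
```

```text
(array([ 0.5592, -0.0114,  0.0186]), 1.001, array([-0.1, -0.1,  1.1]), 16.8)
grip (array([ 0.5588, -0.0115,  0.0182]), 0.735, array([-0.8,  0. ,  0.7]), 17.4)
(array([ 0.5583, -0.0116,  0.1193]), 0.732, array([ 0.3, -0.7, -0.6]), 18.8)
(array([ 0.3699, -0.2838,  0.1199]), 0.737, array([-0.7,  0.4, -1.1]), 20.4) [-8.99990797e+01  9.94990513e-04  4.14590398e+00]
```

View pics/m3.png

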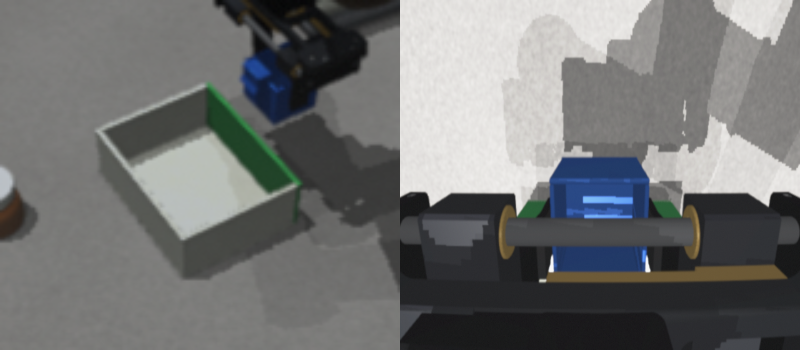

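The cup is gripped square with its hook towards the tray and just short of the green wall. I'll lower it with a force stop.

```bash
python3 - <<'E'
from h import *
hit=env.move_straight([*CUPXY,.027],rate=.03,force_limit=4); print(hit,st())
f=shot("scene","hang_low"); cv2.imwrite("pics/m4.png",cv2.resize(f["image"][60:200,260:380],(480,560)))
E
```

```text
True (array([ 0.37  , -0.2841,  0.0296]), 0.734, array([-0.5,  0.6,  3. ]), 23.3)
```

View pics/m4.png

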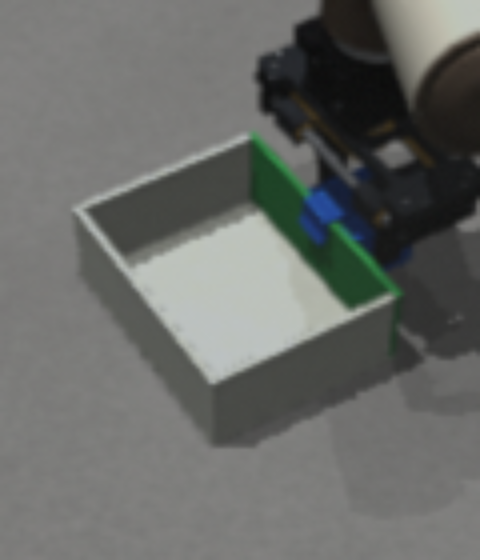

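Contact came at the expected height, with the hook's lip inside the wall at (322,215). Releasing, then checking the cup and re-measuring the basket.

```bash
cat >> h.py <<'E'
def look_cup():
    over(.41,-.17,.22,75); env.dwell(.2); f=shot("wrist"); m=blue(f); m[190:]=0
    return fit([f],[m],CUP,(*CUPXY,np.radians(TY)),z=.012),f
def look_basket(name=None):
    over(.45,.30,.32,75); env.dwell(.2); f=shot("wrist",name)
    g=cv2.cvtColor(f["image"],cv2.COLOR_BGR2GRAY); m=np.zeros(g.shape,np.uint8)
    cv2.fillConvexPoly(m,np.int32(np.round(w2p(f,BASK))),1)
    inb=lambda r: np.all(np.abs((r[0]-BC)@BR)<[.105,.115])
    ok=lambda L,z,a: [r for r in rects(f,L&(m>0),z,a) if inb(r)]
    return ok(orange(f),.018,60),ok(g<60,.027,150),f
BC=np.array([.499,.271]); BYAW=-6.; c,s=np.cos(np.radians(BYAW)),np.sin(np.radians(BYAW)); BR=np.array([[c,-s],[s,c]])
BASK=np.array([[*(BC+BR@[a,b]),.01] for a,b in [(-.105,-.115),(.105,-.115),(.105,.115),(-.105,.115)]])
E
python3 - <<'E'
from h import *
env.gripper_to(1.0); env.dwell(.5); env.move_straight([*CUPXY,.15],rate=.08); env.dwell(.3)
(r,i),f=look_cup(); print("cup",r,i,"want",CUPXY,TY)
o=cv2.resize(f["image"][:230,200:560],(540,345))
c,rd,f=look_basket()
for x in c: print("clip",x)
for x in rd: print("rod",x)
im=f["image"].copy()
for z,k in ((.01,(0,0,255)),(.065,(255,0,0))):
    q=BASK.copy(); q[:,2]=z
    if z>.06: q[:,:2]=BC+(q[:,:2]-BC)*1.045
    cv2.polylines(im,[np.int32(w2p(f,q))],True,k)
im=cv2.resize(im[:230,120:480],(540,345)); cv2.imwrite("pics/m5.png",cv2.resize(np.vstack([o,im]),None,fx=.85,fy=.85)); print(st())
E
```

```text
cup [ 0.36982883 -0.2824259   3.61593256] 0.9377715704531348 want [ 0.36959085 -0.28403816] 4.1
clip (array([0.57280695, 0.34136539]), [41.11689376831055, 10.660548210144043], np.float32(7.1787643))
clip (array([0.50542496, 0.34299524]), [39.282257080078125, 11.510575294494629], np.float32(-22.425034))
clip (array([0.43100113, 0.27813614]), [39.42291259765625, 9.859362602233887], np.float32(-5.5722733))
clip (array([0.55777014, 0.1917276 ]), [40.27900695800781, 10.237957954406738], np.float32(8.63826))
rod (array([0.43725165, 0.3470661 ]), [48.91985321044922, 26.07439613342285], np.float32(-4.009247))
rod (array([0.5627262 , 0.26972031]), [53.50894546508789, 24.81284523010254], np.float32(-19.943367))
rod (array([0.49248846, 0.19890854]), [50.378475189208984, 21.39382553100586], np.float32(-10.927811))
rod (array([0.425186  , 0.20916312]), [48.19198226928711, 21.07065200805664], np.float32(-1.189827))
(array([0.4503, 0.2993, 0.32  ]), 1.0, array([ 0.2, -0.4,  1.2]), 29.7)
```

View pics/m5.png

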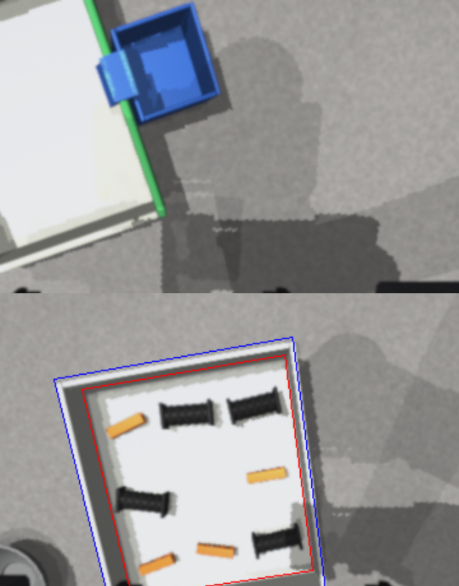

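The cup hangs properly: fit within 1–2 mm of the target, hook over the rim, empty. The basket outline also fits the estimate, with all 8 pieces visible. First clip next.

```bash
cat >> h.py <<'E'
def pick(r,op,z,force,closed):
    (x,y),_,yaw=r; env.gripper_to(op); over(x,y,.14,float(yaw))
    hit=env.move_straight([x,y,z],rate=.1,force_limit=8)
    if hit: print("descent hit",st())
    env.gripper_to(0.,force); env.move_straight([x,y,.16],rate=.12); s=st()
    print("picked",np.round(r[0],3),s); return s[1]>closed-.04
def clip_to_cup(k,n=1):
    c,_,f=look_basket(); r=c[0]; print(len(c),"clips; take",np.round(r[0],4),np.round(r[1]),r[2])
    if not pick(r,.30,.007,12,.138): print("MISSED"); return False
    p=np.array([.3697,-.2832])+uy*[-.011,.011,-.011,.011][k]
    over(*p,.16,TY); 
    if st()[1]<.1: print("LOST"); return False
    env.move_straight([*p,.069],rate=.1); env.dwell(.2); print("at cup",st())
    env.gripper_to(.27); env.dwell(.3); env.move_straight([*p,.16],rate=.15); return True
E
python3 - <<'E'
from h import *
print(clip_to_cup(0)); (r,i),f=look_cup(); print("cup",r,i); cv2.imwrite("pics/m6.png",f["image"][:230,150:600])
print(rects(f,orange(f),.03)); print(st())
E
```

```text
4 clips; take [0.5726 0.3415] [41. 11.] 7.1070786
picked [0.573 0.341] (array([0.5722, 0.3411, 0.1589]), 0.137, array([-0.6,  0.6, -0.2]), 35.7)
at cup (array([ 0.3708, -0.2943,  0.0696]), 0.135, array([ 0.6, -0.3, -0.6]), 39.3)
True
cup [ 0.36993639 -0.28277014  2.92297579] 0.832481016581435
[(array([ 0.35863757, -0.07122903]), [32.1370735168457, 8.94100570678711], np.float32(-85.33826)), (array([ 0.37296661, -0.29186172]), [40.33488464355469, 11.478819847106934], np.float32(3.8638153))]
(array([ 0.4097, -0.1705,  0.2195]), 0.27, array([ 0.2,  0.1, -0.1]), 42.1)
```

View pics/m6.png

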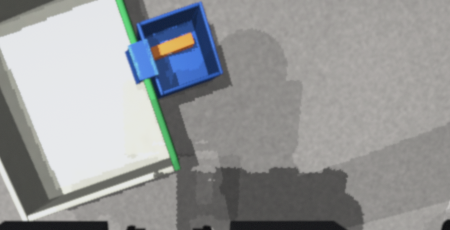

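The clip lies in the cup at (172,46), and the cup is still hanging. Doing the remaining three the same way.

```bash
python3 - <<'E'
from h import *
for k in (1,2,3):
    if not clip_to_cup(k): break
c,rd,f0=look_basket(); print("clips left",c); [print("rod",x) for x in rd]
(r,i),f=look_cup(); print("cup",r,i)
o=cv2.resize(f["image"][:230,150:600],(540,276)); b=cv2.resize(f0["image"][:230,100:550],(540,276)); cv2.imwrite("pics/m7.png",np.vstack([o,b])); print(st())
E
```

```text
3 clips; take [0.5054 0.343 ] [39. 12.] -22.427063
picked [0.505 0.343] (array([0.505 , 0.3426, 0.159 ]), 0.138, array([-0.2,  0.5, -0.4]), 49.2)
at cup (array([ 0.3693, -0.2723,  0.0695]), 0.132, array([-0.4, -0.1,  0.5]), 52.8)
2 clips; take [0.4311 0.2784] [40. 10.] -5.0815125
picked [0.431 0.278] (array([0.4307, 0.278 , 0.1592]), 0.136, array([-0.1, -0.5, -0.7]), 61.7)
at cup (array([ 0.3708, -0.2943,  0.0696]), 0.139, array([-0.1,  0.5, -0.5]), 65.0)
1 clips; take [0.5578 0.1916] [40. 10.] 9.635017
picked [0.558 0.192] (array([0.5573, 0.1914, 0.1591]), 0.136, array([ 1.2,  0.3, -0.2]), 73.7)
at cup (array([ 0.3693, -0.2724,  0.0695]), 0.139, array([-0.6,  0.6, -0.2]), 76.8)
clips left []
rod (array([0.58418311, 0.36197101]), [51.87099075317383, 27.02633285522461], np.float32(-12.669846))
rod (array([0.43715076, 0.3465426 ]), [49.04235076904297, 25.987449645996094], np.float32(-5.6452255))
rod (array([0.56272729, 0.26991608]), [53.464908599853516, 24.823322296142578], np.float32(-20.071838))
rod (array([0.49250717, 0.1988707 ]), [50.35084533691406, 21.30784797668457], np.float32(-10.592522))
rod (array([0.42514868, 0.20931073]), [48.18533706665039, 21.067846298217773], np.float32(-1.1792374))
cup [ 0.36991725 -0.28315589  4.13694973] 0.6860735910572893
(array([ 0.4104, -0.1696,  0.22  ]), 0.271, array([ 0.7, -0.7,  0. ]), 82.8)
```

View pics/m7.png

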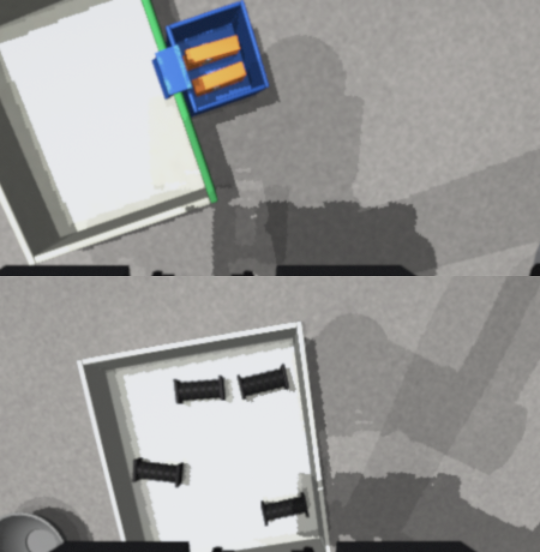

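All four clips lie in the cup (two show on top at (212,50) and (218,76)), and none are left in the basket. The fifth "rod" reported at (.584,.362) is the gripper finger. Now the rods, leaving the one at (.437,.347).

```bash
cat >> h.py <<'E'
def rod_to_tray(ly):
    _,rd,f=look_basket(); rd=[r for r in rd if r[0][1]<.32 and 42<r[1][0]<60 and 17<r[1][1]<32]; r=rd[0]
    print(len(rd),"rods; take",np.round(r[0],4),np.round(r[1]),r[2])
    if not pick(r,.46,.008,20,.23): print("MISSED"); return False
    p=TRAY+.012*ux+ly*uy; over(*p,.18,TY); env.dwell(.2)
    if st()[1]<.19: print("LOST"); return False
    hit=env.move_straight([*p,.0105],rate=.1,force_limit=8); env.dwell(.2); print("at tray",hit,st())
    env.gripper_to(.36); env.dwell(.2); env.move_straight([*p,.18],rate=.15); return True
E
python3 - <<'E'
from h import *
print(rod_to_tray(-.055)); env.goto([.47,-.15,.3],[-90,0,75]); env.dwell(.2); f=shot("wrist","rod1"); c,rd,f2=look_basket()
[print("rod",x) for x in rd]; print(st())
cv2.imwrite("pics/m8.png",cv2.resize(f["image"][:230,100:560],(552,276)))
E
```

```text
3 rods; take [0.5627 0.2697] [54. 25.] -19.943161
picked [0.563 0.27 ] (array([0.5623, 0.2694, 0.159 ]), 0.221, array([-0.3,  0.1, -1. ]), 90.1)
at tray False (array([ 0.498 , -0.3303,  0.0109]), 0.224, array([ 0.1, -0. , -0.5]), 94.5)
True
rod (array([0.59430389, 0.35990131]), [32.199710845947266, 26.91640281677246], np.float32(-13.69268))
rod (array([0.43738821, 0.34700137]), [48.96438217163086, 26.06545639038086], np.float32(-4.3754425))
rod (array([0.49245868, 0.19898061]), [50.28850173950195, 21.305768966674805], np.float32(-10.816162))
rod (array([0.4251662 , 0.20868675]), [48.19276809692383, 21.092853546142578], np.float32(-2.5625076))
(array([0.4503, 0.2993, 0.3201]), 0.361, array([ 0.2, -0.3, -0.7]), 99.6)
```

View pics/m8.png

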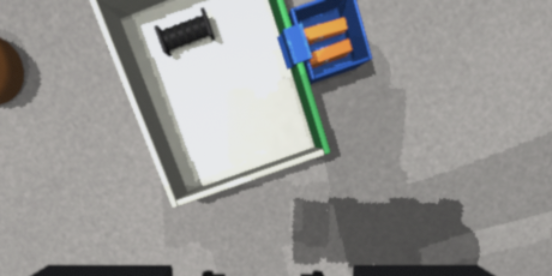

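The first rod lies flat at (185,33). Two more.

```bash
python3 - <<'E'
from h import *
ok=rod_to_tray(.055) and rod_to_tray(0)
print(ok); env.goto([.47,-.13,.33],[-90,0,75]); env.dwell(.3); f=shot("wrist"); 
g=cv2.cvtColor(f["image"],cv2.COLOR_BGR2GRAY); m=np.zeros(g.shape,np.uint8)
cv2.fillConvexPoly(m,np.int32(w2p(f,[[*(TRAY+a*ux+b*uy),.006] for a,b in [(-.07,-.09),(.07,-.09),(.07,.09),(-.07,.09)]])),1)
[print("tray rod",np.round(np.array([(x[0]-TRAY)@ux,(x[0]-TRAY)@uy]),3),x[1],x[2]) for x in rects(f,(g<60)&(m>0),.02,100)]
c,rd,f2=look_basket(); [print("rod",x) for x in rd]; (r,i),f3=look_cup(); print("cup",r,i,"in-cup orange",rects(f3,orange(f3),.04))
cv2.imwrite("pics/m9.png",np.vstack([cv2.resize(f["image"][:230,100:560],(552,276)),cv2.resize(f2["image"][:230,100:560],(552,276))])); print(st())
E
```

```text
2 rods; take [0.4924 0.1984] [50. 21.] -10.52729
picked [0.492 0.198] (array([0.4919, 0.1981, 0.1592]), 0.225, array([ 0. ,  0.2, -0.7]), 105.2)
at tray False (array([ 0.4901, -0.2205,  0.0109]), 0.22, array([-0.2,  0. ,  0.6]), 109.0)
1 rods; take [0.4252 0.2093] [48. 21.] -1.1849747
picked [0.425 0.209] (array([0.4248, 0.2089, 0.1592]), 0.224, array([ 0.1, -0.4,  0.4]), 118.3)
at tray False (array([ 0.4941, -0.2754,  0.0109]), 0.217, array([0.6, 0.8, 0.3]), 122.3)
True
tray rod [0.013 0.057] [49.719825744628906, 20.79169464111328] 4.2363205
tray rod [0.013 0.002] [48.939334869384766, 23.087411880493164] 5.007553
tray rod [ 0.015 -0.053] [49.57041931152344, 24.787626266479492] 4.0664215
rod (array([0.59379077, 0.36011304]), [30.94002914428711, 26.922691345214844], np.float32(-13.697647))
rod (array([0.43733237, 0.34692474]), [49.214332580566406, 26.05732536315918], np.float32(-4.6728134))
cup [ 0.3699072  -0.28328934  4.03790527] 0.6877912395153775 in-cup orange [(array([ 0.34465158, -0.0705209 ]), [31.421977996826172, 11.044156074523926], np.float32(-84.208595)), (array([ 0.37066388, -0.2701944 ]), [41.7728385925293, 12.550493240356445], np.float32(5.0030365)), (array([ 0.371297  , -0.29152402]), [43.63473892211914, 13.698263168334961], np.float32(2.5721207))]
(array([ 0.4104, -0.1695,  0.22  ]), 0.36, array([-0.2, -0.4, -0.6]), 129.4)
```

View pics/m9.png

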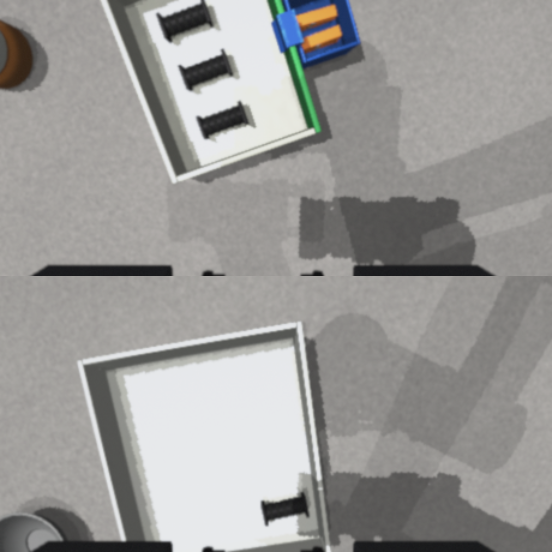

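Three rods lie flat in the tray at (186,19), (207,69) and (222,121), and one is in the basket at (285,509). The cup hangs with its clips and the arm is clear, so I'm handing in.

```bash
python3 -c "
from h import *
env.dwell(.5); env.close_job()"
```

```text
the job is handed in; nothing more can be done
```

The kit is set out and the job is handed in. It took about 130 s of the 210 s allowed, and no verdict is reported.

- **Cup:** I hung it empty on the green edge and let go. The last camera fit put it within about 1 mm of the planned spot. That fit scored lower (0.69, against 0.94 when empty) because the orange clips cover part of the blue.
- **Clips:** All four clips went into the cup. The last picture shows only the top two; the lower pair is hidden beneath them. None showed in the basket.
- **Rods:** Three rods lie flat on the tray floor, about 55 mm apart, and the fourth is in the basket. The rod finder also kept reporting an extra rod, which was the gripper finger in view.
- **Bystanders:** I planned every move clear of the spray bottle, jar and bowl. I did not re-measure their positions at the end.
- **Disturbances:** I saw no grip slip and no knocked rod. The arm was clear of everything when I handed in.

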